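Pack conduit flanges head to tail in the tray

ROBOT

A 6-joint arm with a two-finger parallel gripper is mounted at the origin on a cart in front of the work surface, level with it; the furniture and walls round the work are solid. World frame = base frame: x ahead of the robot, y to its left, z up, the work surface at z = 0. Lengths are in mm, angles in rad, forces in N, time in s.
With the tool pointing down it reaches from about 325 to 775 mm from the base axis. Payload 5.5 kg.
Tool frame: the origin (TCP) lies on the centre line of the jaws, within the pads' length; the fingertips stand robot.tip_extent ahead of it and the grasp point (between the pads) lies 8 mm behind it (robot.tip_extent is the distance from the TCP to the fingertips, in mm); z points along the fingers, y is the line along which they close (so a half turn about z gives the same grasp; the last joint's range is limited). The gripper opens to 88 mm and grips with 3 to 60 N. Pads are 20 mm wide; open, the fingers measure 115 mm over their backs; the gripper's body (75 mm by 178 mm) begins 61 mm behind the grasp point.
Start: joints at [-1.306, 0.091, 1.231, -0, 1.82, -0.057], TCP at [189.765, -569.215, 233.631] pointing down, gripper open.
Joint ranges: [-2.87, 2.87], [-0.86, 2.18], [0.17, 2.46], [-1.51, 4.65], [0.06, 2.69], [-2.65, 2.65]. Speed limits (rad/s): [2.57, 2.57, 3.01, 3.14, 3.14, 3.14].

INTERFACE

Orientations are given as a rotation vector (axis times angle).
In Python, from plant import robot, viewer, job_done gives the robot as it stands.
- The arm moves only by the shell command python3 -m crank 'ROWS' [FORCE]. ROWS is JSON, a list of rows, each an object with "offset": the shift along the tool's x, y, z in m, a list of three; "rot": the turn, a rotation vector about the tool's x, y, z in rad, a list of three; "grip": the finger opening in m, from 0 to 0.0878. A call has exactly 10 rows; each row shifts and turns the commanded pose from where the row before left it, along the tool's axes as they then stand; what a row does not reach is not made up. A row lasts 1/10 s, in which the tool goes at most 50 mm and 8.59 degrees, less where a joint would pass 70% of its speed; a pose out of reach is approached as far as the arm can. A call is refused whole if a number of a shift passes 0.05 or a number of a turn 0.15, either way. A call with a gripper value outside its range is refused whole. The fingers move at their own pace and stop on an object; FORCE is the grip in N (left out, the last holds). Time passes only in rows, so rows that do not move let the fingers close, or fill a call up. It gives the time, the measured TCP pose, the force, the opening and the grip force at its end, in the units of the state.
- robot.read_state(): the state, without advancing time (a new reading comes with each control period).
- viewer.snapshot(name): name is "scene" or "top"; returns the picture (420x560x3 uint8, blue, green, red); there is no depth.
- viewer.get_calibration(name): a dict with "mtx" (3x3 intrinsics, pixels), "view" (4x4, takes a point from world to camera coordinates). Camera axes: x right, y up, looking along -z (the intrinsics and any distortion apply to the point x, -y, -z); pixel columns grow to the right and rows downward; lengths in mm; the calibration is good to about 2 mm. A picture is of the moment at which its call begins. get_calibration takes no time and is no camera call.
- job_done(): hands the job in; it is judged then, once.
Trained networks look in the newest picture that a camera, given by its name, has taken for a name from the list of things; names that differ only in an ending like _2 or _b are one class to them, and where a whole thing is asked for, a point or a joint stands for the part that bears it (a point fixed in the world has none). Each returns a list of dicts, best first, with "score" (0 to 1); they miss things now and then, are a little off and sometimes report something else, mostly with a low value. They report only what shows in the picture. A call takes as long as a camera call. They do not tell look-alikes from the thing itself.
- viewer.boxes_of(camera, name): "at" ([x, y, z] in mm, in world coordinates, good to about 4 mm: the middle of the surface that is visible of it).
The state is a dict: "time_s": time; "joints": joint angles; "joint_vel": joint speeds; "effort": joint torques, N m; "position": TCP position; "tool_rot": TCP orientation; "wrist_force": force on the tool from outside, world axes, zero at the start; "moment": the same for the moment, N m; "opening": finger opening in mm; "grip_force": force on a finger pad.
Only numpy, scipy, OpenCV 4.12 (cv2) and the standard library are available. Lean on these libraries where they do the work, as an engineer would, in place of code of your own. Each camera call takes 0.05 s, during which the arm holds its last target. There are 200 camera calls.

TASK

Pack all three conduit flanges into the little stacking tray so that they fill it as one tight row, head to tail: the two at the ends standing on their square plates with the neck up, and the middle one turned over so that its neck goes down between their plates and its plate lies level with the tops of their necks. One flange already stands in the tray, but slide it up to an end if it leaves no room; every flange must end up flat, not leaning or jammed, and the solvent bottle and the round tin must be left standing where they are.

Things in the scene. Friction and masses are not known exactly. Their poses are not given: they have to be found in the camera images.
- tray: grey metal tray for one row, fixed; origin centre of underside, z up, x along it (away from the robot within 20 deg; both ends alike). Inside 170 (x) x 74 (y) mm; floor 4 mm, walls 3 mm thick, rim 17 mm above the bench; outside the corners, at x +-92, y +-41 mm, 9 mm posts 58 mm high (feet 14 mm wide). Three flanges one way up need 192 mm; head to tail 162 mm, so 8 mm of play
- tray_floor (a point): centre of the tray's inner floor, 4 mm above its underside, axes as the tray. With the end plates against the end walls, 42 mm is left between the plates for the middle neck (34 mm) and 72 mm between the end necks for the middle plate (64 mm). The middle plate overlaps the end plates by about 11 mm from above, so it goes in last. On its neck, its origin is 48 mm above the floor
- flange_a: hat-shaped cast aluminium conduit flange, neck up in the tray at the start, anywhere along it, about square and central. Square plate 64 x 64 x 8 mm, round neck 34 mm diameter standing 40 mm out of it (48 mm in all), mouth chamfered 3 mm (its 23 mm bore is closed to fingers). Origin: centre of the plate's flat outer face; z along the neck from plate to mouth (up when neck up); x, y parallel to the sides
- flange_b: loose on the bench, neck up, any yaw; same part and axes as flange_a (any flange may take any place). 0.11 to 0.18 kg, centre of mass on the neck axis 10 to 13 mm from the outer face. It lies stably on its side on one 64 mm plate edge and the neck's rim, neck sloping 22 deg below level, origin 33 mm up: a way to turn it over, regrasping e.g. across the plate's edges (64 mm)
- flange_c: loose on the bench, neck up, any yaw; the same part, weight range and axes as flange_b
- solvent_bottle: bystander, loose: white round bottle with a pump top, 62 mm diameter, 123 mm high; origin at the centre of its base, z up. Must stay where it stands
- wool_tin: (Fixed and not listed: from 0.74 m ahead of the robot on, instruments up to 0.11 m high stand along the back of the bench, and straight ahead there a lamp head hangs 0.15 to 0.26 m high.) bystander, loose: black round tip-cleaner tin with brass wool, 58 mm diameter, 37 mm high; origin at the centre of its base, z up. Must stay where it stands
Mind the look-alikes: they are no part of the job. What is shaped like the flange_b but purple is not meant.

How it is judged (in metres and radians):
At the end, for the whole second after the job is handed in: All three at rest within 8 mm of the tray's centre line, flat within 0.06 rad and 2.5 mm in height: two neck up with plates on the floor, at least 94 mm apart (origins); one neck down on its mouth between them, within 9 mm of the centre. Any flange in any place (y of flange_a in the frame of tray between -0.008 and 0.008 m and linear speed of each of flange_a, flange_b, flange_c below 0.02 m/s and y of flange_b in the frame of tray between -0.008 and 0.008 m and y of flange_c in the frame of tray between -0.008 and 0.008 m and ((angle between flange_a's own z axis and vertical above 3.0816 rad and z of flange_a in the frame of tray between 0.0495 and 0.0545 m and x of flange_a in the frame of tray between -0.009 and 0.009 m and angle between each of flange_b, flange_c's own z axis and vertical below 0.06 rad and z of flange_b in the frame of tray between 0.0015 and 0.0065 m and z of flange_c in the frame of tray between 0.0015 and 0.0065 m and horizontal distance between flange_b and flange_c above 0.094 m) or (angle between flange_b's own z axis and vertical above 3.0816 rad and z of flange_b in the frame of tray between 0.0495 and 0.0545 m and x of flange_b in the frame of tray between -0.009 and 0.009 m and angle between each of flange_a, flange_c's own z axis and vertical below 0.06 rad and z of flange_a in the frame of tray between 0.0015 and 0.0065 m and z of flange_c in the frame of tray between 0.0015 and 0.0065 m and horizontal distance between flange_a and flange_c above 0.094 m) or (angle between flange_c's own z axis and vertical above 3.0816 rad and z of flange_c in the frame of tray between 0.0495 and 0.0545 m and x of flange_c in the frame of tray between -0.009 and 0.009 m and angle between each of flange_a, flange_b's own z axis and vertical below 0.06 rad and z of flange_a in the frame of tray between 0.0015 and 0.0065 m and z of flange_b in the frame of tray between 0.0015 and 0.0065 m and horizontal distance between flange_a and flange_b above 0.094 m))); the robot touches nothing.
It fails at once if the solvent bottle is pushed more than 25 mm or tipped (distance of solvent_bottle from where it was at the start of the episode above 0.025 m or angle between solvent_bottle's own z axis and vertical above 0.3 rad).
It fails at once if the round tin is pushed more than 25 mm or tipped (distance of wool_tin from where it was at the start of the episode above 0.025 m or angle between wool_tin's own z axis and vertical above 0.3 rad).
It also fails if it takes over 72 s, if anything falls off the work surface, if the arm or the gripper's body presses on something with over 40 N, if the wrist force passes 120 N, or if a joint passes its speed limit or range.

## Working session

There is one attempt and no reset: what is moved stays moved. The work goes in short steps, Python scripts to look and compute and a shell command to move; the robot and the scene stay as the last step left them, time stands still between calls to the robot, and variables do not carry over. Pictures are saved under pics/ and viewed, at most 10 in all, crops included, and the job is handed in when it is done.

```bash
ls; mkdir -p pics; python3 - <<'E'
from plant import robot, viewer
import cv2
for n in("top","scene"):
    im=viewer.snapshot(n); cv2.imwrite(f"pics/{n}0.png",im)
    for t in("flange_b","tray","solvent_bottle","wool_tin"):
        print(n,t,[(round(d['score'],2),[round(float(v)) for v in d['at']]) for d in viewer.boxes_of(n,t)])
s=robot.read_state();print(s); print(robot.tip_extent)
c=viewer.get_calibration("top");print(c)
E
```

```text
pics
top flange_b [(0.98, [532, 357, 4]), (0.94, [486, 7, 10]), (0.66, [432, 659, 4]), (0.65, [595, 158, 5])]
top tray [(0.82, [542, -7, 8])]
top solvent_bottle [(0.9, [446, 188, 115])]
top wool_tin [(0.55, [382, 317, 34])]
scene flange_b [(0.82, [522, 367, 11]), (0.8, [416, 669, 10]), (0.66, [589, 172, 8]), (0.61, [482, 18, 14]), (0.22, [370, 323, 32])]
scene tray [(0.67, [546, -6, 7])]
scene solvent_bottle [(0.66, [428, 199, 80])]
scene wool_tin [(0.78, [372, 321, 31])]
{'time_s': 0.5, 'joints': array([-1.30568446e+00,  9.11448443e-02,  1.23071397e+00,  1.78354191e-05,
        1.81981980e+00, -5.66936971e-02]), 'joint_vel': array([ 2.99184408e-05, -3.56603673e-04,  2.80984167e-04,  1.21231013e-03,
        1.55206918e-03, -4.42936117e-04]), 'effort': array([-1.12710699e-03, -4.45667946e+01, -4.06092417e+01,  6.96424325e-02,
        1.98358699e-02, -2.52018634e-05]), 'position': array([ 189.77718527, -569.20351026,  233.59645896]), 'tool_rot': array([-3.10092559e+00, -5.03305486e-01, -1.29588999e-05]), 'wrist_force': array([-0.1714759 , -0.06383196,  0.25107979]), 'moment': array([0.01082244, 0.04001139, 0.00228471]), 'grip_force': 0.0, 'opening': 87.85592017641001}
11.0
{'mtx': array([[495.54682112,   0.        , 277.52238113],
       [  0.        , 495.54682112, 212.02760591],
       [  0.        ,   0.        ,   1.        ]]), 'view': array([[-1.95530964e-02, -9.99796159e-01, -5.03150348e-03,
         3.46089099e+02],
       [ 9.96606313e-01, -1.98926894e-02,  7.98757610e-02,
        -4.86551698e+02],
       [-7.99595692e-02, -3.45260968e-03,  9.96792128e-01,
        -1.43580624e+03],
       [ 0.00000000e+00,  0.00000000e+00,  0.00000000e+00,
         1.00000000e+00]])}
```

```bash
python3 - <<'E'
import cv2
im=cv2.imread("pics/top0.png"); cv2.imwrite("pics/top0x.png",cv2.resize(im[:,:],(800,600),interpolation=cv2.INTER_CUBIC))
E
```

```text
(no output)
```

View pics/top0x.png

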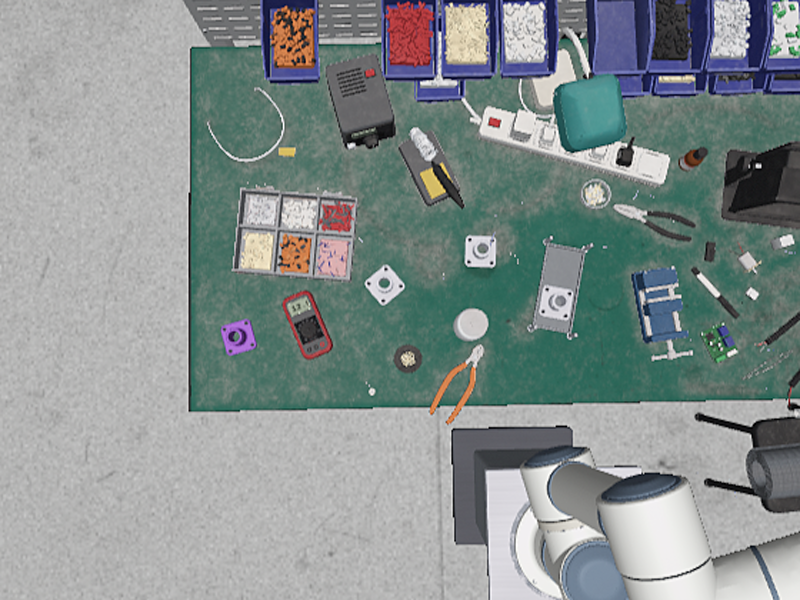

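View pics/scene0.png

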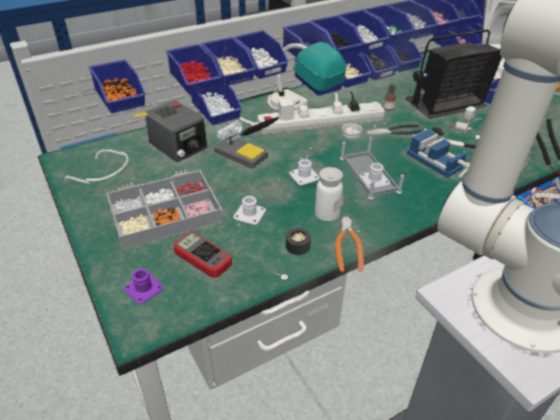

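```bash
cat > h.py <<'E'
import numpy as np,cv2
from plant import robot,viewer
def ray(name,u,v,z):
    c=viewer.get_calibration(name);K=c['mtx'];V=c['view']
    d=np.linalg.inv(K)@[u,v,1];d=np.array([d[0],-d[1],-d[2]])
    R=V[:3,:3];o=-R.T@V[:3,3];w=R.T@d
    return o+w*(z-o[2])/w[2]
def proj(name,p):
    c=viewer.get_calibration(name);q=c['view']@np.r_[p,1]
    r=c['mtx']@[q[0],-q[1],-q[2]];return r[:2]/r[2]
def square(im,p,z=8,s=30,thr=150):
    u,v=proj("top",p).astype(int);a=im[v-s:v+s,u-s:u+s].astype(int)
    m=((a.min(2)>thr)).astype(np.uint8)
    n,l,st,ce=cv2.connectedComponentsWithStats(m)
    k=1+np.argmin([np.hypot(*(c-s))-0.05*t[4] for c,t in zip(ce[1:],st[1:])])
    pts=np.argwhere(l==k)[:,::-1]+[u-s,v-s]
    w=np.array([ray("top",x,y,z)[:2] for x,y in pts],np.float32)
    r=cv2.minAreaRect(w);return r,st[k][4]
E
python3 - <<'E'
from h import *
im=cv2.imread("pics/top0.png")
for p in([532,357,4],[595,158,5],[486,7,10]):
    for t in(120,150,170):
        print(p,t,square(im,p,thr=t))
x=cv2.resize(im[155:245,245:435],None,fx=4,fy=4,interpolation=cv2.INTER_CUBIC);cv2.imwrite("pics/crop1.png",x)
E
```

```text
[532, 357, 4] 120 (((533.4113159179688, 361.9608154296875), (67.25724792480469, 65.96617126464844), 38.78517150878906), np.int32(440))
[532, 357, 4] 150 (((533.689697265625, 361.28216552734375), (64.57229614257812, 64.33710479736328), 38.653900146484375), np.int32(395))
[532, 357, 4] 170 (((533.5344848632812, 361.5462646484375), (63.90089797973633, 63.566654205322266), 39.28800964355469), np.int32(369))
[595, 158, 5] 120 (((603.21923828125, 157.04086303710938), (71.42546844482422, 75.2816390991211), 88.21996307373047), np.int32(446))
[595, 158, 5] 150 (((600.0390014648438, 161.55294799804688), (62.97056198120117, 63.14384460449219), 88.82868194580078), np.int32(382))
[595, 158, 5] 170 (((600.024658203125, 161.5836944580078), (62.44880294799805, 63.62902069091797), 88.24766540527344), np.int32(363))Traceback (most recent call last):
  File "<stdin>", line 5, in <module>
  File "h.py", line 17, in square
    w=np.array([ray("top",x,y,z)[:2] for x,y in pts],np.float32)
                ~~~^^^^^^^^^^^^^
  File "h.py", line 4, in ray
    c=viewer.get_calibration(name);K=c['mtx'];V=c['view']
ValueError: time passes only in moves, steps and waits
```

```bash
sed -i 's/viewer.get_calibration(name)/CAL[name]/; 2a CAL={n:viewer.get_calibration(n) for n in("top","scene")}' h.py
python3 - <<'E'
from h import *
im=cv2.imread("pics/top0.png")
x=cv2.resize(im[155:245,245:435],None,fx=4,fy=4,interpolation=cv2.INTER_CUBIC);cv2.imwrite("pics/crop1.png",x)
for t in(150,165,180,195):
    try: print(t,square(im,[486,7,10],z=12,thr=t))
    except Exception as e: print(t,e)
# tray mask: low saturation, mid grey
a=im.copy();u,v=proj("top",[542,-7,8]).astype(int);s=50
a=a[v-s:v+s,u-s:u+s].astype(int);m=((a.max(2)-a.min(2)<25)&(a.min(2)>70)).astype(np.uint8)
m=cv2.morphologyEx(m,cv2.MORPH_OPEN,np.ones((5,5)))
n,l,st,ce=cv2.connectedComponentsWithStats(m);k=1+np.argmax(st[1:,4])
pts=np.argwhere(l==k)[:,::-1]+[u-s,v-s]
print(st[k],cv2.minAreaRect(np.array([ray("top",x,y,17)[:2] for x,y in pts],np.float32)))
E
```

```text
150 (((489.15167236328125, 7.343982696533203), (65.28203582763672, 66.96508026123047), 78.49952697753906), np.int32(418))
165 (((489.0887451171875, 7.641262054443359), (64.22305297851562, 65.87451171875), 77.48516082763672), np.int32(385))
180 (((489.23712158203125, 7.807094573974609), (63.36637878417969, 64.29991912841797), 78.49849700927734), np.int32(349))
195 (((488.8213195800781, 7.822887420654297), (62.907161712646484, 61.788875579833984), 77.4838638305664), np.int32(307))
[  20   27   48   63 1697] ((514.2714233398438, 17.528350830078125), (104.05015563964844, 198.9822998046875), 75.89269256591797)
```

View pics/crop1.png

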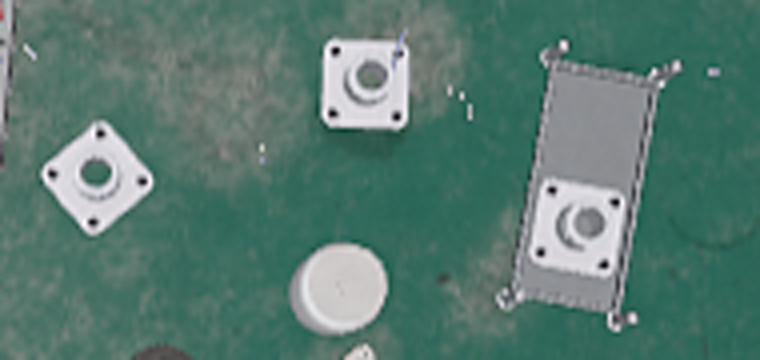

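```bash
python3 - <<'E'
from h import *
P={'TL':((548,58),(564,46)),'TR':((657,78),(677,66)),'BL':((503,300),(515,297)),'BR':((613,322),(631,319))}
T=[]
for k,(b,t) in P.items():
    q=[ray("top",x/4+245-.375,y/4+155-.375,z)[:2] for (x,y),z in((b,3),(t,58))];print(k,*[v.round(1) for v in q]);T.append(q)
T=np.array(T);O=np.array([[92,41],[92,-41],[-92,41],[-92,-41]],float)
for i in(0,1,None):
    X=T[:,i] if i is not None else T.mean(1)
    c=X.mean(0);Y=X-c
    th=np.arctan2((O[:,0]*Y[:,1]-O[:,1]*Y[:,0]).sum(),(O*Y).sum());R=np.array([[np.cos(th),-np.sin(th)],[np.sin(th),np.cos(th)]])
    print(c,np.degrees(th),((Y-O@R.T)).round(1).tolist())
    print("a in tray",R.T@([489.1,7.6]-c))
    for x in(53,-53,0):print(x,(c+R@[x,0]).round(1))
print(CAL['top']['view'][:3,:3].T@-CAL['top']['view'][:3,3])
E
```

```text
TL [617.2  22.6] [616.7  22.4]
TR [600.4 -58.1] [600.5 -58.3]
BL [436.9  62.5] [436.6  63.9]
BR [419.  -18.2] [419.3 -18. ]
[518.39072159   2.18470169] -12.38166000283709 [[0.1, 0.1], [1.0, -0.6], [-0.4, 0.5], [-0.7, -0.1]]
a in tray [-29.77061046  -0.99125162]
53 [570.2  -9.2]
-53 [466.6  13.5]
0 [518.4   2.2]
[518.28007812   2.50056944] -12.576599479910504 [[-0.3, -0.1], [1.3, -0.7], [-0.8, 1.4], [-0.2, -0.5]]
a in tray [-29.59029841  -1.37673203]
53 [570.  -9.]
-53 [466.6  14. ]
0 [518.3   2.5]
[518.33539986   2.34263556] -12.479167100936738 [[-0.1, 0.0], [1.2, -0.6], [-0.6, 1.0], [-0.5, -0.3]]
a in tray [-29.6807386   -1.18416283]
53 [570.1  -9.1]
-53 [466.6  13.8]
0 [518.3   2.3]
[ 376.86115907  331.38245183 1471.80539664]
```

```bash
cat >> h.py <<'E'
from scipy.spatial.transform import Rotation as Ro
def tool(az,tilt=0,tdir=None):
    """tool down with closing axis y at azimuth az (deg), then tilted: turned about its own y by tilt deg"""
    a=np.radians(az);y=np.array([np.cos(a),np.sin(a),0]);z=np.array([0,0,-1.])
    R=Ro.from_matrix(np.c_[np.cross(y,z),y,z]);return R*Ro.from_rotvec([0,np.radians(tilt),0])
def plan(p,R,n,p0=None,R0=None):
    s=robot.read_state()
    if p0 is None:p0=s['position']
    if R0 is None:R0=Ro.from_rotvec(s['tool_rot'])
    w=(R0.inv()*R).as_rotvec();st=Ro.from_rotvec(w/n)
    M=np.zeros((3,3));C=R0
    for i in range(n):M+=C.as_matrix();C=C*st
    o=np.linalg.solve(M,np.array(p,float)-p0)
    print(f"n={n} offset {(o/1000).round(4).tolist()} rot {(w/n).round(4).tolist()}")
E
python3 - <<'E'
from h import *
plan([489.1,7.6,110],tool(-12.5),20)
plan([489.1,7.6,34],tool(-12.5),3,[489.1,7.6,110],tool(-12.5))
E
```

```text
n=20 offset [0.0326, -0.0094, 0.0062] rot [-0.0, -0.0, -0.0515]
n=3 offset [0.0, 0.0, 0.0253] rot [0.0, 0.0, 0.0]
```

```bash
R='{"offset":[0.0326,-0.0094,0.0062],"rot":[0,0,-0.0515],"grip":0.0878}'; python3 -m crank '[{"offset":[0.0326,-0.0094,0.0062],"rot":[0,0,-0.0515],"grip":0.0878},{"offset":[0.0326,-0.0094,0.0062],"rot":[0,0,-0.0515],"grip":0.0878},{"offset":[0.0326,-0.0094,0.0062],"rot":[0,0,-0.0515],"grip":0.0878},{"offset":[0.0326,-0.0094,0.0062],"rot":[0,0,-0.0515],"grip":0.0878},{"offset":[0.0326,-0.0094,0.0062],"rot":[0,0,-0.0515],"grip":0.0878},{"offset":[0.0326,-0.0094,0.0062],"rot":[0,0,-0.0515],"grip":0.0878},{"offset":[0.0326,-0.0094,0.0062],"rot":[0,0,-0.0515],"grip":0.0878},{"offset":[0.0326,-0.0094,0.0062],"rot":[0,0,-0.0515],"grip":0.0878},{"offset":[0.0326,-0.0094,0.0062],"rot":[0,0,-0.0515],"grip":0.0878},{"offset":[0.0326,-0.0094,0.0062],"rot":[0,0,-0.0515],"grip":0.0878}]' 40 && python3 -m crank '[{"offset":[0.0326,-0.0094,0.0062],"rot":[0,0,-0.0515],"grip":0.0878},{"offset":[0.0326,-0.0094,0.0062],"rot":[0,0,-0.0515],"grip":0.0878},{"offset":[0.0326,-0.0094,0.0062],"rot":[0,0,-0.0515],"grip":0.0878},{"offset":[0.0326,-0.0094,0.0062],"rot":[0,0,-0.0515],"grip":0.0878},{"offset":[0.0326,-0.0094,0.0062],"rot":[0,0,-0.0515],"grip":0.0878},{"offset":[0.0326,-0.0094,0.0062],"rot":[0,0,-0.0515],"grip":0.0878},{"offset":[0.0326,-0.0094,0.0062],"rot":[0,0,-0.0515],"grip":0.0878},{"offset":[0.0326,-0.0094,0.0062],"rot":[0,0,-0.0515],"grip":0.0878},{"offset":[0.0326,-0.0094,0.0062],"rot":[0,0,-0.0515],"grip":0.0878},{"offset":[0.0326,-0.0094,0.0062],"rot":[0,0,-0.0515],"grip":0.0878}]'
```

```text
time_s: 1.5
position: [415.9, -319.4, 171.5]
tool_rot: [2.869, 1.279, 0.0]
wrist_force: [0.0, -0.7, -0.5]
opening: 87.7
grip_force: 0.0
time_s: 2.5
position: [488.9, 8.1, 109.6]
tool_rot: [2.449, 1.968, 0.001]
wrist_force: [0.2, -0.7, 0.2]
opening: 88.1
grip_force: 0.0
```

```bash
python3 -m crank '[{"offset":[0,0,0.0253],"rot":[0,0,0],"grip":0.0878},{"offset":[0,0,0.0253],"rot":[0,0,0],"grip":0.0878},{"offset":[0,0,0.0253],"rot":[0,0,0],"grip":0.0878},{"offset":[0,0,0],"rot":[0,0,0],"grip":0.02},{"offset":[0,0,0],"rot":[0,0,0],"grip":0.02},{"offset":[0,0,0],"rot":[0,0,0],"grip":0.02},{"offset":[0,0,0],"rot":[0,0,0],"grip":0.02},{"offset":[0,0,0],"rot":[0,0,0],"grip":0.02},{"offset":[0,0,0],"rot":[0,0,0],"grip":0.02},{"offset":[0,0,0],"rot":[0,0,0],"grip":0.02}]' 25; python3 - <<'E'
from h import *
plan([466.8,13.8,34],tool(-12.5),5)
E
```

```text
time_s: 3.5
position: [489.1, 6.7, 34.1]
tool_rot: [2.451, 1.965, 0.001]
wrist_force: [1.2, -0.7, 1.8]
opening: 35.5
grip_force: 0.8
n=5 offset [0.0004, -0.0047, 0.0] rot [0.0001, -0.0, -0.0002]
```

```bash
python3 -m crank '[{"offset":[0,0,0],"rot":[0,0,0],"grip":0.02},{"offset":[0,0,0],"rot":[0,0,0],"grip":0.02},{"offset":[0.0002,-0.0047,0],"rot":[0,0,0],"grip":0.02},{"offset":[0.0002,-0.0047,0],"rot":[0,0,0],"grip":0.02},{"offset":[0.0002,-0.0047,0],"rot":[0,0,0],"grip":0.02},{"offset":[0.0002,-0.0047,0],"rot":[0,0,0],"grip":0.02},{"offset":[0.0002,-0.0047,0],"rot":[0,0,0],"grip":0.02},{"offset":[0,0,0],"rot":[0,0,0],"grip":0.02},{"offset":[0,0,0],"rot":[0,0,0],"grip":0.02},{"offset":[0,0,0],"rot":[0,0,0],"grip":0.02}]'
```

```text
time_s: 4.5
position: [468.1, 12.3, 34.6]
tool_rot: [2.448, 1.962, 0.006]
wrist_force: [8.9, -2.7, 0.4]
opening: 33.5
grip_force: 25.0
```

```bash
python3 - <<'E'
from h import *
plan([533.6,361.5,170],tool(-51),15,[468.1,12.3,169.6])
E
```

```text
n=15 offset [0.0227, -0.0082, -0.0] rot [0.0004, -0.0001, 0.0447]
```

```bash
python3 -m crank '[{"offset":[0,0,0],"rot":[0,0,0],"grip":0.06},{"offset":[0,0,0],"rot":[0,0,0],"grip":0.06},{"offset":[0,0,-0.045],"rot":[0,0,0],"grip":0.06},{"offset":[0,0,-0.045],"rot":[0,0,0],"grip":0.06},{"offset":[0,0,-0.045],"rot":[0,0,0],"grip":0.06},{"offset":[0.0227,-0.0082,0],"rot":[0,0,0.0447],"grip":0.08},{"offset":[0.0227,-0.0082,0],"rot":[0,0,0.0447],"grip":0.08},{"offset":[0.0227,-0.0082,0],"rot":[0,0,0.0447],"grip":0.08},{"offset":[0.0227,-0.0082,0],"rot":[0,0,0.0447],"grip":0.08},{"offset":[0.0227,-0.0082,0],"rot":[0,0,0.0447],"grip":0.08}]' && python3 -m crank '[{"offset":[0.0227,-0.0082,0],"rot":[0,0,0.0447],"grip":0.08},{"offset":[0.0227,-0.0082,0],"rot":[0,0,0.0447],"grip":0.08},{"offset":[0.0227,-0.0082,0],"rot":[0,0,0.0447],"grip":0.08},{"offset":[0.0227,-0.0082,0],"rot":[0,0,0.0447],"grip":0.08},{"offset":[0.0227,-0.0082,0],"rot":[0,0,0.0447],"grip":0.08},{"offset":[0.0227,-0.0082,0],"rot":[0,0,0.0447],"grip":0.08},{"offset":[0.0227,-0.0082,0],"rot":[0,0,0.0447],"grip":0.08},{"offset":[0.0227,-0.0082,0],"rot":[0,0,0.0447],"grip":0.08},{"offset":[0.0227,-0.0082,0],"rot":[0,0,0.0447],"grip":0.08},{"offset":[0.0227,-0.0082,0],"rot":[0,0,0.0447],"grip":0.08}]'; python3 - <<'E'
from h import *
plan([534,362,30],tool(-51),4)
im=viewer.snapshot("top");cv2.imwrite("pics/t1.png",im)
for t in(150,165,180):print(square(im,[489,7,12],z=12,thr=t))
s=robot.read_state();print(s['joints'].round(2))
E
```

```text
time_s: 5.5
position: [460.4, 134.2, 167.9]
tool_rot: [-2.655, -1.677, 0.004]
wrist_force: [0.4, 0.5, 0.0]
opening: 79.9
grip_force: 0.0
time_s: 6.5
position: [530.9, 362.8, 167.6]
tool_rot: [2.961, 1.048, -0.005]
wrist_force: [-0.5, 0.4, -0.0]
opening: 79.9
grip_force: 0.0
n=4 offset [0.0005, 0.0007, 0.0344] rot [-0.0002, 0.0008, -0.0002]
(((466.9126281738281, 14.617591857910156), (68.22933197021484, 69.04289245605469), 80.89075469970703), np.int32(388))
(((465.001708984375, 14.708839416503906), (64.96663665771484, 69.19862365722656), 77.45061492919922), np.int32(360))
(((464.67755126953125, 14.868061065673828), (63.79219055175781, 69.50040435791016), 76.54019927978516), np.int32(316))
[0.55 0.21 1.22 0.   1.72 1.44]
```

```bash
python3 -m crank '[{"offset":[0.0005,0.0007,0.0344],"rot":[0,0,0],"grip":0.08},{"offset":[0.0005,0.0007,0.0344],"rot":[0,0,0],"grip":0.06},{"offset":[0.0005,0.0007,0.0344],"rot":[0,0,0],"grip":0.06},{"offset":[0.0005,0.0007,0.0344],"rot":[0,0,0],"grip":0.06},{"offset":[0,0,0],"rot":[0,0,0],"grip":0.02},{"offset":[0,0,0],"rot":[0,0,0],"grip":0.02},{"offset":[0,0,0],"rot":[0,0,0],"grip":0.02},{"offset":[0,0,0],"rot":[0,0,0],"grip":0.02},{"offset":[0,0,0],"rot":[0,0,0],"grip":0.02},{"offset":[0,0,0],"rot":[0,0,0],"grip":0.02}]' 30; python3 - <<'E'
from h import *
plan([570,-8,190],tool(-12.5),14,[534,362,190],tool(-51))
E
```

```text
time_s: 7.55
position: [536.2, 361.8, 34.2]
tool_rot: [-2.96, -1.049, -0.007]
wrist_force: [-0.2, -0.6, 6.8]
opening: 33.4
grip_force: 30.0
n=14 offset [-0.0211, 0.0169, -0.0] rot [0.0, 0.0, -0.048]
```

```bash
python3 -m crank '[{"offset":[0,0,-0.04],"rot":[0,0,0],"grip":0.02},{"offset":[0,0,-0.04],"rot":[0,0,0],"grip":0.02},{"offset":[0,0,-0.04],"rot":[0,0,0],"grip":0.02},{"offset":[0,0,-0.04],"rot":[0,0,0],"grip":0.02},{"offset":[-0.0211,0.0169,0],"rot":[0,0,-0.048],"grip":0.02},{"offset":[-0.0211,0.0169,0],"rot":[0,0,-0.048],"grip":0.02},{"offset":[-0.0211,0.0169,0],"rot":[0,0,-0.048],"grip":0.02},{"offset":[-0.0211,0.0169,0],"rot":[0,0,-0.048],"grip":0.02},{"offset":[-0.0211,0.0169,0],"rot":[0,0,-0.048],"grip":0.02},{"offset":[-0.0211,0.0169,0],"rot":[0,0,-0.048],"grip":0.02}]' && python3 -m crank '[{"offset":[-0.0211,0.0169,0],"rot":[0,0,-0.048],"grip":0.02},{"offset":[-0.0211,0.0169,0],"rot":[0,0,-0.048],"grip":0.02},{"offset":[-0.0211,0.0169,0],"rot":[0,0,-0.048],"grip":0.02},{"offset":[-0.0211,0.0169,0],"rot":[0,0,-0.048],"grip":0.02},{"offset":[-0.0211,0.0169,0],"rot":[0,0,-0.048],"grip":0.02},{"offset":[-0.0211,0.0169,0],"rot":[0,0,-0.048],"grip":0.02},{"offset":[-0.0211,0.0169,0],"rot":[0,0,-0.048],"grip":0.02},{"offset":[-0.0211,0.0169,0],"rot":[0,0,-0.048],"grip":0.02},{"offset":[0,0,0.03],"rot":[0,0,0],"grip":0.02},{"offset":[0,0,0.03],"rot":[0,0,0],"grip":0.02}]'; python3 - <<'E'
from h import *
plan([569.1,-8.9,62],tool(-12.5),3)
plan([569.1,-8.9,38],tool(-12.5),3,[569.1,-8.9,62],tool(-12.5))
E
```

```text
time_s: 8.55
position: [519.4, 199.3, 191.6]
tool_rot: [-2.778, -1.467, -0.001]
wrist_force: [0.3, -0.3, -1.9]
opening: 33.3
grip_force: 30.0
time_s: 9.55
position: [572.2, -9.5, 131.9]
tool_rot: [2.449, 1.964, 0.004]
wrist_force: [0.7, -0.2, -1.4]
opening: 33.5
grip_force: 30.0
n=3 offset [-0.0, -0.0011, 0.0233] rot [0.0011, -0.0002, -0.0003]
n=3 offset [0.0, 0.0, 0.008] rot [0.0, 0.0, 0.0]
```

```bash
python3 -m crank '[{"offset":[0,-0.0011,0.0233],"rot":[0,0,0],"grip":0.02},{"offset":[0,-0.0011,0.0233],"rot":[0,0,0],"grip":0.02},{"offset":[0,-0.0011,0.0233],"rot":[0,0,0],"grip":0.02},{"offset":[0,0,0.007],"rot":[0,0,0],"grip":0.02},{"offset":[0,0,0.007],"rot":[0,0,0],"grip":0.02},{"offset":[0,0,0.007],"rot":[0,0,0],"grip":0.02},{"offset":[0,0,0.002],"rot":[0,0,0],"grip":0.02},{"offset":[0,0,0],"rot":[0,0,0],"grip":0.02},{"offset":[0,0,0],"rot":[0,0,0],"grip":0.02},{"offset":[0,0,0],"rot":[0,0,0],"grip":0.02}]'; python3 - <<'E'
from h import *
print(robot.read_state()['wrist_force'],robot.read_state()['moment'])
E
```

```text
time_s: 10.55
position: [568.4, -7.8, 38.9]
tool_rot: [2.449, 1.967, 0.001]
wrist_force: [-0.0, -1.2, -1.5]
opening: 33.3
grip_force: 30.0
[-0.02672502 -1.17525299 -1.49267926] [-0.04523574 -0.05835163 -0.00019381]
```

```bash
python3 -m crank '[{"offset":[0,0,0.001],"rot":[0,0,0],"grip":0.02},{"offset":[0,0.001,0],"rot":[0,0,0],"grip":0.02},{"offset":[0,0.001,0],"rot":[0,0,0],"grip":0.02},{"offset":[0,0.001,0],"rot":[0,0,0],"grip":0.02},{"offset":[0,0.001,0],"rot":[0,0,0],"grip":0.02},{"offset":[0,0.001,0],"rot":[0,0,0],"grip":0.02},{"offset":[0,0,0],"rot":[0,0,0],"grip":0.02},{"offset":[0,0,0],"rot":[0,0,0],"grip":0.02},{"offset":[0,0,0],"rot":[0,0,0],"grip":0.02},{"offset":[0,0,0],"rot":[0,0,0],"grip":0.02}]'
```

```text
time_s: 11.55
position: [572.4, -8.6, 38.2]
tool_rot: [-2.448, -1.967, 0.001]
wrist_force: [-6.2, 0.6, 7.0]
opening: 33.4
grip_force: 30.0
```

```bash
python3 -m crank '[{"offset":[0,0,0],"rot":[0,0,0],"grip":0.046},{"offset":[0,0,0],"rot":[0,0,0],"grip":0.046},{"offset":[0,0,0],"rot":[0,0,0],"grip":0.046},{"offset":[0,0,-0.02],"rot":[0,0,0],"grip":0.046},{"offset":[0,0,-0.035],"rot":[0,0,0],"grip":0.046},{"offset":[0,0,-0.035],"rot":[0,0,0],"grip":0.06},{"offset":[0,0,-0.035],"rot":[0,0,0],"grip":0.07},{"offset":[0,0,-0.035],"rot":[0,0,0],"grip":0.07},{"offset":[0,0,0],"rot":[0,0,0],"grip":0.07},{"offset":[0,0,0],"rot":[0,0,0],"grip":0.07}]'; python3 - <<'E'
from h import *
T=tool(-1.5,-50)
plan([602,239.6,175],T,10)
plan([602,239.6,98.6],T,2,[602,239.6,175],T)
im=viewer.snapshot("top")
cv2.imwrite("pics/t2.png",cv2.resize(im[155:245,245:435],None,fx=4,fy=4,interpolation=cv2.INTER_CUBIC))
E
```

```text
time_s: 12.55
position: [573.5, -8.9, 198.1]
tool_rot: [2.448, 1.966, 0.003]
wrist_force: [0.3, -0.3, -0.6]
opening: 69.9
grip_force: 0.0
n=10 offset [0.0248, -0.0005, -0.0077] rot [-0.0081, -0.087, -0.018]
n=2 offset [0.0293, 0.0, 0.0246] rot [0.0, 0.0, 0.0]
```

View pics/t2.png

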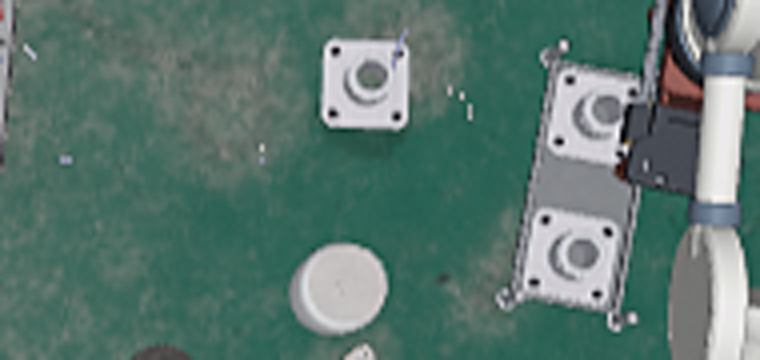

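Both end flanges sit in the tray at its ends (crop pixels (598,112) and (574,258)). The one to turn over stands at (366,84).

```bash
python3 -m crank '[{"offset":[0.0248,-0.0005,-0.0077],"rot":[-0.0081,-0.087,-0.018],"grip":0.07},{"offset":[0.0248,-0.0005,-0.0077],"rot":[-0.0081,-0.087,-0.018],"grip":0.07},{"offset":[0.0248,-0.0005,-0.0077],"rot":[-0.0081,-0.087,-0.018],"grip":0.07},{"offset":[0.0248,-0.0005,-0.0077],"rot":[-0.0081,-0.087,-0.018],"grip":0.07},{"offset":[0.0248,-0.0005,-0.0077],"rot":[-0.0081,-0.087,-0.018],"grip":0.07},{"offset":[0.0248,-0.0005,-0.0077],"rot":[-0.0081,-0.087,-0.018],"grip":0.07},{"offset":[0.0248,-0.0005,-0.0077],"rot":[-0.0081,-0.087,-0.018],"grip":0.07},{"offset":[0.0248,-0.0005,-0.0077],"rot":[-0.0081,-0.087,-0.018],"grip":0.07},{"offset":[0.0248,-0.0005,-0.0077],"rot":[-0.0081,-0.087,-0.018],"grip":0.07},{"offset":[0.0248,-0.0005,-0.0077],"rot":[-0.0081,-0.087,-0.018],"grip":0.07}]'; python3 - <<'E'
from h import *
T=tool(-1.5,-50)
print(robot.read_state()['joints'].round(2), T.as_rotvec())
plan([602,239.6,98.6],T,3)
plan([602,155.3,27.9],T,5,[602,239.6,98.6],T)
E
```

```text
time_s: 13.6
position: [601.0, 240.8, 172.0]
tool_rot: [1.722, 1.684, -0.813]
wrist_force: [0.6, 0.6, 1.2]
opening: 70.1
grip_force: 0.0
[ 0.65  0.65  0.87 -0.78  2.11  0.42] [ 1.72765221  1.68300427 -0.80561746]
n=3 offset [0.0185, 0.0004, 0.016] rot [-0.0006, 0.0016, 0.0016]
n=5 offset [-0.0, 0.0004, 0.022] rot [0.0, 0.0, 0.0]
```

```bash
python3 -m crank '[{"offset":[0.0185,0.0004,0.016],"rot":[0,0.0016,0.0016],"grip":0.07},{"offset":[0.0185,0.0004,0.016],"rot":[0,0,0],"grip":0.07},{"offset":[0.0185,0.0004,0.016],"rot":[0,0,0],"grip":0.07},{"offset":[0,0,0.022],"rot":[0,0,0],"grip":0.07},{"offset":[0,0,0.022],"rot":[0,0,0],"grip":0.07},{"offset":[0,0,0.022],"rot":[0,0,0],"grip":0.07},{"offset":[0,0,0.022],"rot":[0,0,0],"grip":0.07},{"offset":[0,0,0.022],"rot":[0,0,0],"grip":0.07},{"offset":[0,0,0],"rot":[0,0,0],"grip":0.07},{"offset":[0,0,0],"rot":[0,0,0],"grip":0.07}]'; python3 - <<'E'
from h import *
T=tool(-1.5,-50)
plan([602,155.3,27.9],T,1)
s=robot.read_state();print(s['joints'].round(2),s['wrist_force'])
E
```

```text
time_s: 14.6
position: [599.9, 153.7, 30.0]
tool_rot: [1.731, 1.683, -0.807]
wrist_force: [0.9, 0.4, 0.6]
opening: 70.1
grip_force: 0.0
n=1 offset [0.0027, 0.002, 0.0001] rot [-0.0032, -0.0019, -0.0006]
[ 0.55  0.6   1.19 -0.73  1.84  0.56] [0.92044086 0.44867332 0.61201956]
```

```bash
python3 -m crank '[{"offset":[0.002,0.001,0],"rot":[0,0,0],"grip":0.07},{"offset":[0,0,0],"rot":[0,0,0],"grip":0.02},{"offset":[0,0,0],"rot":[0,0,0],"grip":0.02},{"offset":[0,0,0],"rot":[0,0,0],"grip":0.02},{"offset":[0,0,0],"rot":[0,0,0],"grip":0.02},{"offset":[0,0,0],"rot":[0,0,0],"grip":0.02},{"offset":[0,0,0],"rot":[0,0,0],"grip":0.02},{"offset":[0,0,0],"rot":[0,0,0],"grip":0.02},{"offset":[0,0,0],"rot":[0,0,0],"grip":0.02},{"offset":[0,0,0],"rot":[0,0,0],"grip":0.02}]' 45; python3 - <<'E'
from h import *
s=robot.read_state();print(s['wrist_force'],s['position'])
p=s['position'];R=Ro.from_rotvec(s['tool_rot']);g=p-8*R.as_matrix()[:,2]
print("grasp pt",g)
# flange origin in tool frame, estimated standing at (602,161.4,0), z up
o=R.inv().apply(np.array([602,161.4,0])-p);print("o in tool",o)
# release pose: flange z at 22deg below level toward -y: swing tool from tilt -50 to +62
T=tool(-1.5,62)
F0=Ro.from_rotvec([0,0,np.radians(-1.5)]);rel=R.inv()*F0
F=T*rel;print("flange z",F.as_matrix()[:,2])
t=np.array([602,240,0.])-T.apply(o);t[2]=33+1.5-T.apply(o)[2]
print("release TCP",t)
up=p+[0,60,110]
plan(up,R,4)
mid=[602,240,150];plan(mid,T,14,up,R)
plan(t,T,5,mid,T)
E
```

```text
time_s: 15.6
position: [601.1, 156.0, 28.4]
tool_rot: [1.73, 1.684, -0.806]
wrist_force: [0.1, 1.8, 0.4]
opening: 33.7
grip_force: 45.0
[0.13366072 1.81861311 0.44831345] [601.12529436 156.03200687  28.44246408]
grasp pt [601.29779674 162.14731784  33.59738548]
o in tool [25.22273484  0.7634764  14.20510382]
flange z [-0.02551784 -0.92760343 -0.37269387]
release TCP [600.59849387 215.64462221  18.89853928]
n=4 offset [-0.0114, -0.0004, -0.0292] rot [0.0, 0.0, 0.0]
n=14 offset [0.0021, 0.0, -0.0009] rot [-0.0001, 0.1395, -0.0001]
n=5 offset [-0.0254, -0.0002, 0.008] rot [0.0, 0.0, 0.0]
```

```bash
python3 - <<'E'
from h import *
s=robot.read_state()
p=s['position'];R=Ro.from_rotvec(s['tool_rot']);o=R.inv().apply(np.array([602,161.4,0])-p)
T=tool(-1.5,58);F0=Ro.from_rotvec([0,0,np.radians(-1.5)]);F=T*(R.inv()*F0)
pts=np.array([[x,y,z] for x in(-32,32) for y in(-32,32) for z in(0,8)]+[[17*np.cos(a),17*np.sin(a),48] for a in np.arange(0,6.28,.2)])
h=F.apply(pts)[:,2].min();t=np.array([602,240,-h+1.])-T.apply(o)
print(F.as_matrix()[:,2],-h,"release",t)
up=p+[0,60,110];mid=t+[0,0,110]
plan(up,R,4);plan(mid,T,14,up,R)
E
```

```text
[-0.02613922 -0.95133266 -0.30705524] 32.92856211096654 release [600.57156027 214.61606942  20.06602802]
n=4 offset [-0.0114, -0.0004, -0.0292] rot [0.0, 0.0, 0.0]
n=14 offset [-0.0001, -0.0, 0.0007] rot [-0.0001, 0.1345, -0.0001]
```

```bash
python3 -m crank '[{"offset":[-0.0114,-0.0004,-0.0292],"rot":[0,0,0],"grip":0.02},{"offset":[-0.0114,-0.0004,-0.0292],"rot":[0,0,0],"grip":0.02},{"offset":[-0.0114,-0.0004,-0.0292],"rot":[0,0,0],"grip":0.02},{"offset":[-0.0114,-0.0004,-0.0292],"rot":[0,0,0],"grip":0.02},{"offset":[0,0,0.0007],"rot":[0,0.1345,0],"grip":0.02},{"offset":[0,0,0.0007],"rot":[0,0.1345,0],"grip":0.02},{"offset":[0,0,0.0007],"rot":[0,0.1345,0],"grip":0.02},{"offset":[0,0,0.0007],"rot":[0,0.1345,0],"grip":0.02},{"offset":[0,0,0.0007],"rot":[0,0.1345,0],"grip":0.02},{"offset":[0,0,0.0007],"rot":[0,0.1345,0],"grip":0.02}]' && python3 -m crank '[{"offset":[0,0,0.0007],"rot":[0,0.1345,0],"grip":0.02},{"offset":[0,0,0.0007],"rot":[0,0.1345,0],"grip":0.02},{"offset":[0,0,0.0007],"rot":[0,0.1345,0],"grip":0.02},{"offset":[0,0,0.0007],"rot":[0,0.1345,0],"grip":0.02},{"offset":[0,0,0.0007],"rot":[0,0.1345,0],"grip":0.02},{"offset":[0,0,0.0007],"rot":[0,0.1345,0],"grip":0.02},{"offset":[0,0,0.0007],"rot":[0,0.1345,0],"grip":0.02},{"offset":[0,0,0.0007],"rot":[0,0.1345,0],"grip":0.02},{"offset":[0,0,0],"rot":[0,0,0],"grip":0.02},{"offset":[0,0,0],"rot":[0,0,0],"grip":0.02}]'; python3 - <<'E'
from h import *
s=robot.read_state();print(s['joints'].round(2))
T=tool(-1.5,58);print((Ro.from_rotvec(s['tool_rot']).inv()*T).as_rotvec())
plan([600.5,214.6,40],T,4)
plan([600.5,214.6,20],T,4,[600.5,214.6,40],T)
E
```

```text
time_s: 16.6
position: [601.3, 213.9, 135.8]
tool_rot: [2.222, 2.162, -0.065]
wrist_force: [0.1, -0.5, -0.6]
opening: 33.4
grip_force: 45.0
time_s: 17.6
position: [601.0, 215.2, 128.8]
tool_rot: [-1.637, -1.588, -0.9]
wrist_force: [0.5, 0.5, -1.6]
opening: 33.3
grip_force: 45.0
[-0.18  0.19  1.59  0.99  1.58 -0.26]
[-0.00041005  0.00352487 -0.00442082]
n=4 offset [-0.0189, -0.0001, 0.0117] rot [-0.0001, 0.0009, -0.0011]
n=4 offset [-0.0042, -0.0, 0.0026] rot [0.0, 0.0, 0.0]
```

```bash
python3 - <<'E'
from h import *
T=tool(-1.5,58)
plan([578.6,179.6,45],T,5)
plan([578.6,179.6,20],T,5,[578.6,179.6,45],T)
E
```

```text
n=5 offset [-0.0181, -0.0043, 0.0028] rot [-0.0001, 0.0007, -0.0009]
n=5 offset [-0.0042, -0.0, 0.0026] rot [0.0, 0.0, 0.0]
```

```bash
python3 -m crank '[{"offset":[-0.0181,-0.0043,0.0028],"rot":[0,0.0007,-0.0009],"grip":0.02},{"offset":[-0.0181,-0.0043,0.0028],"rot":[0,0.0007,-0.0009],"grip":0.02},{"offset":[-0.0181,-0.0043,0.0028],"rot":[0,0.0007,-0.0009],"grip":0.02},{"offset":[-0.0181,-0.0043,0.0028],"rot":[0,0.0007,-0.0009],"grip":0.02},{"offset":[-0.0181,-0.0043,0.0028],"rot":[0,0.0007,-0.0009],"grip":0.02},{"offset":[-0.0042,0,0.0026],"rot":[0,0,0],"grip":0.02},{"offset":[-0.0042,0,0.0026],"rot":[0,0,0],"grip":0.02},{"offset":[-0.0042,0,0.0026],"rot":[0,0,0],"grip":0.02},{"offset":[-0.0025,0,0.0016],"rot":[0,0,0],"grip":0.02},{"offset":[0,0,0],"rot":[0,0,0],"grip":0.02}]'; python3 - <<'E'
from h import *
T=tool(-1.5,58);s=robot.read_state();print(s['wrist_force'])
plan([578.6,179.6,20],T,1)
im=viewer.snapshot("scene")
u,v=proj("scene",[580,190,30]).astype(int);cv2.imwrite("pics/s3.png",cv2.resize(im[v-60:v+60,u-80:u+80],None,fx=4,fy=4,interpolation=cv2.INTER_CUBIC))
E
```

```text
time_s: 18.6
position: [578.9, 180.8, 28.1]
tool_rot: [-1.628, -1.591, -0.908]
wrist_force: [-0.4, -0.1, -1.6]
opening: 33.3
grip_force: 45.0
[-0.4122365  -0.06697464 -1.57617813]
n=1 offset [-0.0075, -0.0003, 0.0033] rot [-0.0001, -0.003, 0.0031]
```

View pics/s3.png

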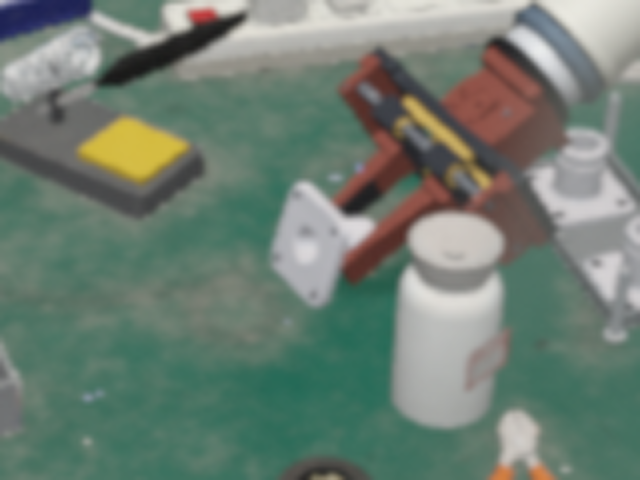

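The flange is held on its side, with its plate at crop pixel (308,245) and its neck toward the gripper. Now I'll lower it the last few mm.

```bash
python3 -m crank '[{"offset":[-0.0015,0,0.0009],"rot":[0,0,0],"grip":0.02},{"offset":[-0.0015,0,0.0009],"rot":[0,0,0],"grip":0.02},{"offset":[-0.0012,0,0.0008],"rot":[0,0,0],"grip":0.02},{"offset":[-0.0012,0,0.0008],"rot":[0,0,0],"grip":0.02},{"offset":[-0.0012,0,0.0008],"rot":[0,0,0],"grip":0.02},{"offset":[0,0,0],"rot":[0,0,0],"grip":0.02},{"offset":[0,0,0],"rot":[0,0,0],"grip":0.02},{"offset":[0,0,0],"rot":[0,0,0],"grip":0.02},{"offset":[0,0,0],"rot":[0,0,0],"grip":0.02},{"offset":[0,0,0],"rot":[0,0,0],"grip":0.02}]'
```

```text
time_s: 19.65
position: [579.3, 180.6, 22.3]
tool_rot: [-1.625, -1.591, -0.911]
wrist_force: [-4.4, -3.2, 6.4]
opening: 33.3
grip_force: 45.0
```

```bash
python3 -m crank '[{"offset":[0,0,0],"rot":[0,0,0],"grip":0.05},{"offset":[0,0,0],"rot":[0,0,0],"grip":0.07},{"offset":[0,0,0],"rot":[0,0,0],"grip":0.07},{"offset":[0,0,-0.015],"rot":[0,0,0],"grip":0.07},{"offset":[0,0,-0.025],"rot":[0,0,0],"grip":0.07},{"offset":[0,0,-0.025],"rot":[0,0,0],"grip":0.07},{"offset":[0.04,0,-0.025],"rot":[0,0,0],"grip":0.0878},{"offset":[0.04,0,-0.025],"rot":[0,0,0],"grip":0.0878},{"offset":[0.04,0,-0.025],"rot":[0,0,0],"grip":0.0878},{"offset":[0,0,0],"rot":[0,0,0],"grip":0.0878}]'; python3 - <<'E'
from h import *
im=viewer.snapshot("top");cv2.imwrite("pics/t4.png",im)
u,v=proj("top",[580,205,20]).astype(int);cv2.imwrite("pics/t4x.png",cv2.resize(im[v-30:v+30,u-40:u+40],None,fx=7,fy=7,interpolation=cv2.INTER_CUBIC));print(u-40,v-30)
s=robot.read_state();print(s['joints'].round(2))
E
```

```text
time_s: 20.65
position: [579.2, 123.7, 205.0]
tool_rot: [-1.627, -1.601, -0.92]
wrist_force: [0.8, 1.0, -1.0]
opening: 87.7
grip_force: 0.0
281 151
[-0.34  0.12  1.54  0.97  1.78 -0.26]
```

View pics/t4x.png

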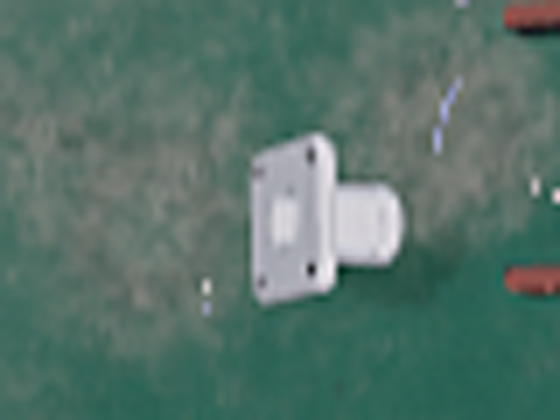

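The flange lies stably on its side, its plate at about crop pixel (292,218) and the neck pointing right (−y). I'll turn these edges into a pose.

```bash
python3 - <<'E'
from h import *
f=lambda x,y,z:ray("top",281+x/7-.43,151+y/7-.43,z)[:2].round(1)
print("bot outer ends",f(254,160,3.3),f(260,302,3.3))
print("top inner ends",f(333,140,59.7),f(333,290,59.7))
print("top outer",f(316,135,62.7),f(316,295,62.7))
print("mouth far",f(403,223,22))
E
```

```text
bot outer ends [608.1 216.6] [547.  215.6]
top inner ends [606.8 188.4] [544.8 190.1]
top outer [608.6 195.6] [542.6 197.4]
mouth far [577.1 156.1]
```

```bash
python3 - <<'E'
from h import *
T=tool(-1.5,-50)
plan([579.5,272.8,170],T,15)
plan([579.5,272.8,90.7],T,4,[579.5,272.8,170],T)
E
```

```text
n=15 offset [0.0111, -0.0002, 0.0039] rot [0.0009, -0.1257, 0.0001]
n=4 offset [0.0152, 0.0, 0.0127] rot [0.0, 0.0, 0.0]
```

```bash
python3 -m crank '[{"offset":[0.0111,-0.0002,0.0039],"rot":[0.0009,-0.1257,0],"grip":0.0878},{"offset":[0.0111,-0.0002,0.0039],"rot":[0.0009,-0.1257,0],"grip":0.0878},{"offset":[0.0111,-0.0002,0.0039],"rot":[0.0009,-0.1257,0],"grip":0.0878},{"offset":[0.0111,-0.0002,0.0039],"rot":[0.0009,-0.1257,0],"grip":0.0878},{"offset":[0.0111,-0.0002,0.0039],"rot":[0.0009,-0.1257,0],"grip":0.0878},{"offset":[0.0111,-0.0002,0.0039],"rot":[0.0009,-0.1257,0],"grip":0.0878},{"offset":[0.0111,-0.0002,0.0039],"rot":[0.0009,-0.1257,0],"grip":0.0878},{"offset":[0.0111,-0.0002,0.0039],"rot":[0.0009,-0.1257,0],"grip":0.0878},{"offset":[0.0111,-0.0002,0.0039],"rot":[0.0009,-0.1257,0],"grip":0.0878},{"offset":[0.0111,-0.0002,0.0039],"rot":[0.0009,-0.1257,0],"grip":0.0878}]' && python3 -m crank '[{"offset":[0.0111,-0.0002,0.0039],"rot":[0.0009,-0.1257,0],"grip":0.0878},{"offset":[0.0111,-0.0002,0.0039],"rot":[0.0009,-0.1257,0],"grip":0.0878},{"offset":[0.0111,-0.0002,0.0039],"rot":[0.0009,-0.1257,0],"grip":0.0878},{"offset":[0.0111,-0.0002,0.0039],"rot":[0.0009,-0.1257,0],"grip":0.0878},{"offset":[0.0111,-0.0002,0.0039],"rot":[0.0009,-0.1257,0],"grip":0.0878},{"offset":[0.0152,0,0.0127],"rot":[0,0,0],"grip":0.0878},{"offset":[0.0152,0,0.0127],"rot":[0,0,0],"grip":0.0878},{"offset":[0.0152,0,0.0127],"rot":[0,0,0],"grip":0.0878},{"offset":[0.0152,0,0.0127],"rot":[0,0,0],"grip":0.0878},{"offset":[0,0,0],"rot":[0,0,0],"grip":0.0878}]'; python3 - <<'E'
from h import *
T=tool(-1.5,-50)
plan([579.5,196.2,26.4],T,6)
print(robot.read_state()['joints'].round(2))
E
```

```text
time_s: 21.7
position: [577.5, 234.3, 208.0]
tool_rot: [2.116, 2.071, -0.269]
wrist_force: [0.6, -0.2, -0.6]
opening: 87.6
grip_force: 0.0
time_s: 22.7
position: [575.8, 272.2, 83.7]
tool_rot: [1.727, 1.693, -0.816]
wrist_force: [-0.2, 0.0, -0.1]
opening: 87.8
grip_force: 0.0
n=6 offset [-0.0008, 0.001, 0.0158] rot [-0.0013, -0.0003, 0.0016]
[ 0.69  0.7   0.95 -0.7   2.05  0.57]
```

```bash
python3 -m crank '[{"offset":[-0.0008,0.001,0.0158],"rot":[-0.0013,0,0.0016],"grip":0.0878},{"offset":[-0.0008,0.001,0.0158],"rot":[-0.0013,0,0.0016],"grip":0.0878},{"offset":[-0.0008,0.001,0.0158],"rot":[-0.0013,0,0.0016],"grip":0.0878},{"offset":[-0.0008,0.001,0.0158],"rot":[-0.0013,0,0.0016],"grip":0.0878},{"offset":[-0.0008,0.001,0.0158],"rot":[-0.0013,0,0.0016],"grip":0.0878},{"offset":[-0.0008,0.001,0.0158],"rot":[-0.0013,0,0.0016],"grip":0.0878},{"offset":[0,0,0],"rot":[0,0,0],"grip":0.0878},{"offset":[0,0,0],"rot":[0,0,0],"grip":0.0878},{"offset":[0,0,0],"rot":[0,0,0],"grip":0.075},{"offset":[0,0,0],"rot":[0,0,0],"grip":0.07}]'; python3 - <<'E'
from h import *
T=tool(-1.5,-50)
plan([579.5,196.2,26.4],T,1)
im=viewer.snapshot("top")
u,v=proj("top",[580,205,20]).astype(int);cv2.imwrite("pics/t5.png",cv2.resize(im[v-30:v+30,u-40:u+40],None,fx=7,fy=7,interpolation=cv2.INTER_CUBIC))
E
```

```text
time_s: 23.7
position: [580.7, 199.0, 29.9]
tool_rot: [1.729, 1.684, -0.797]
wrist_force: [-0.2, 0.0, -0.0]
opening: 75.3
grip_force: 0.0
n=1 offset [0.0009, -0.0011, 0.0044] rot [0.0048, -0.0039, -0.0021]
```

View pics/t5.png

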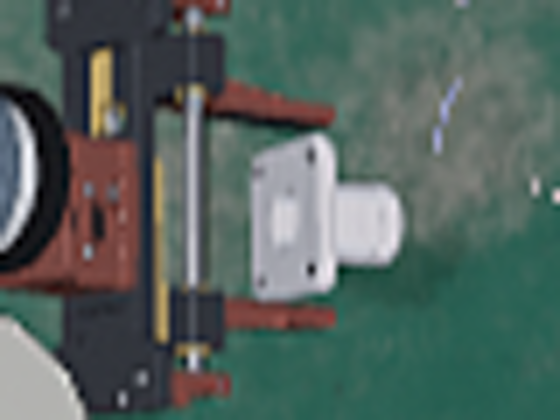

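The fingers straddle the plate evenly, at crop rows 115 and 318 with the plate centred near 217. I'll go 4 mm further and close.

```bash
python3 -m crank '[{"offset":[0,-0.0005,0.003],"rot":[0,0,0],"grip":0.072},{"offset":[0,0,0],"rot":[0,0,0],"grip":0.05},{"offset":[0,0,0],"rot":[0,0,0],"grip":0.05},{"offset":[0,0,0],"rot":[0,0,0],"grip":0.05},{"offset":[0,0,0],"rot":[0,0,0],"grip":0.05},{"offset":[0,0,0],"rot":[0,0,0],"grip":0.05},{"offset":[0,0,0],"rot":[0,0,0],"grip":0.05},{"offset":[0,0,0],"rot":[0,0,0],"grip":0.05},{"offset":[0,0,0],"rot":[0,0,0],"grip":0.05},{"offset":[0,0,0],"rot":[0,0,0],"grip":0.05}]' 45; python3 - <<'E'
from h import *
s=robot.read_state();p=s['position'];R=Ro.from_rotvec(s['tool_rot']);print(s['wrist_force'])
# lying flange frame
a=np.radians(-1.5);x=np.array([np.cos(a),np.sin(a),0]);back=np.array([np.sin(a),-np.cos(a),0])
fz=np.cos(np.radians(22))*back+[0,0,-np.sin(np.radians(22))]
F=Ro.from_matrix(np.c_[x,np.cross(fz,x),fz]);O=np.array([p[0],206,33.])
np.savez("g.npz",rel=(R.inv()*F).as_quat(),o=R.inv().apply(O-p))
print("rel z",(R.inv()*F).as_matrix()[:,2],"o",R.inv().apply(O-p))
up=p+[0,20,110];plan(up,R,4)
T=tool(-1.5,18);plan(up+[0,-40,50],T,10,up,R)
E
```

```text
time_s: 24.75
position: [579.8, 195.9, 26.9]
tool_rot: [1.728, 1.684, -0.799]
wrist_force: [-0.5, 0.8, -2.7]
opening: 63.0
grip_force: 45.0
[-0.45406184  0.79277688 -2.67763025]
rel z [-0.31174004 -0.00296338  0.95016281] o [  1.84197423  -0.22544747 -11.65328411]
n=4 offset [-0.0178, -0.0, -0.0216] rot [0.0, 0.0, 0.0]
n=10 offset [-0.0058, 0.0001, -0.0036] rot [0.0004, 0.1184, 0.0001]
```

```bash
python3 -m crank '[{"offset":[-0.0178,0,-0.0216],"rot":[0,0,0],"grip":0.05},{"offset":[-0.0178,0,-0.0216],"rot":[0,0,0],"grip":0.05},{"offset":[-0.0178,0,-0.0216],"rot":[0,0,0],"grip":0.05},{"offset":[-0.0178,0,-0.0216],"rot":[0,0,0],"grip":0.05},{"offset":[-0.0058,0,-0.0036],"rot":[0,0.1184,0],"grip":0.05},{"offset":[-0.0058,0,-0.0036],"rot":[0,0.1184,0],"grip":0.05},{"offset":[-0.0058,0,-0.0036],"rot":[0,0.1184,0],"grip":0.05},{"offset":[-0.0058,0,-0.0036],"rot":[0,0.1184,0],"grip":0.05},{"offset":[-0.0058,0,-0.0036],"rot":[0,0.1184,0],"grip":0.05},{"offset":[-0.0058,0,-0.0036],"rot":[0,0.1184,0],"grip":0.05}]' && python3 -m crank '[{"offset":[-0.0058,0,-0.0036],"rot":[0,0.1184,0],"grip":0.05},{"offset":[-0.0058,0,-0.0036],"rot":[0,0.1184,0],"grip":0.05},{"offset":[-0.0058,0,-0.0036],"rot":[0,0.1184,0],"grip":0.05},{"offset":[-0.0058,0,-0.0036],"rot":[0,0.1184,0],"grip":0.05},{"offset":[0,0,0],"rot":[0,0,0],"grip":0.05},{"offset":[0,0,0],"rot":[0,0,0],"grip":0.05},{"offset":[0,0,0],"rot":[0,0,0],"grip":0.05},{"offset":[0,0,0],"rot":[0,0,0],"grip":0.05},{"offset":[0,0,0],"rot":[0,0,0],"grip":0.05},{"offset":[0,0,0],"rot":[0,0,0],"grip":0.05}]'; python3 - <<'E'
from h import *
s=robot.read_state();R=Ro.from_rotvec(s['tool_rot']);g=np.load("g.npz");F=R*Ro.from_quat(g['rel']);print(F.as_matrix()[:,2].round(3),s['joints'].round(2))
o=s['position']+R.apply(g['o']);print("origin",o)
im=viewer.snapshot("scene")
u,v=proj("scene",o).astype(int);cv2.imwrite("pics/s6.png",cv2.resize(im[max(v-60,0):v+60,u-80:u+80],None,fx=4,fy=4,interpolation=cv2.INTER_CUBIC));print(u-80,v-60)
E
```

```text
time_s: 25.75
position: [579.4, 199.0, 174.8]
tool_rot: [2.165, 2.113, -0.162]
wrist_force: [0.7, -0.6, -2.6]
opening: 63.7
grip_force: 45.0
time_s: 26.75
position: [578.6, 176.5, 187.2]
tool_rot: [-2.078, -2.032, -0.332]
wrist_force: [-0.4, 0.1, -1.8]
opening: 63.3
grip_force: 45.0
[ 0.    -0.003 -1.   ] [0.07 0.03 1.4  0.31 1.67 0.13]
origin [578.28218901 174.66998831 198.86438165]
226 57
```

View pics/s6.png

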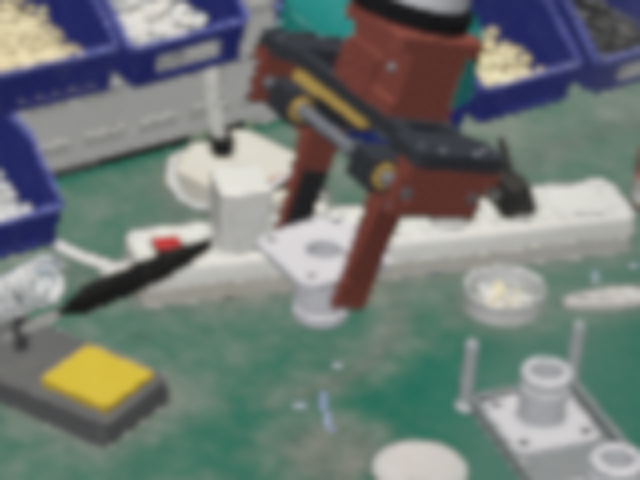

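```bash
cat >> h.py <<'E'
g=np.load("g.npz")
def flange(p,az=-102.5,tilt=18):
    T=tool(az,tilt);return np.array(p,float)-T.apply(g['o']),T
E
python3 - <<'E'
from h import *
p,T=flange([520.2,1.9,150]);print(p,(T*Ro.from_quat(g['rel'])).as_matrix()[:,2].round(3))
plan(p,T,16)
E
```

```text
[521.95661107   1.27964748 138.34786687] [-0.002  0.004 -1.   ]
n=16 offset [-0.0117, 0.0067, -0.0006] rot [-0.0339, -0.0002, 0.105]
```

```bash
python3 -m crank '[{"offset":[-0.0117,0.0067,-0.0006],"rot":[-0.0339,-0.0002,0.105],"grip":0.05},{"offset":[-0.0117,0.0067,-0.0006],"rot":[-0.0339,-0.0002,0.105],"grip":0.05},{"offset":[-0.0117,0.0067,-0.0006],"rot":[-0.0339,-0.0002,0.105],"grip":0.05},{"offset":[-0.0117,0.0067,-0.0006],"rot":[-0.0339,-0.0002,0.105],"grip":0.05},{"offset":[-0.0117,0.0067,-0.0006],"rot":[-0.0339,-0.0002,0.105],"grip":0.05},{"offset":[-0.0117,0.0067,-0.0006],"rot":[-0.0339,-0.0002,0.105],"grip":0.05},{"offset":[-0.0117,0.0067,-0.0006],"rot":[-0.0339,-0.0002,0.105],"grip":0.05},{"offset":[-0.0117,0.0067,-0.0006],"rot":[-0.0339,-0.0002,0.105],"grip":0.05},{"offset":[-0.0117,0.0067,-0.0006],"rot":[-0.0339,-0.0002,0.105],"grip":0.05},{"offset":[-0.0117,0.0067,-0.0006],"rot":[-0.0339,-0.0002,0.105],"grip":0.05}]' && python3 -m crank '[{"offset":[-0.0117,0.0067,-0.0006],"rot":[-0.0339,-0.0002,0.105],"grip":0.05},{"offset":[-0.0117,0.0067,-0.0006],"rot":[-0.0339,-0.0002,0.105],"grip":0.05},{"offset":[-0.0117,0.0067,-0.0006],"rot":[-0.0339,-0.0002,0.105],"grip":0.05},{"offset":[-0.0117,0.0067,-0.0006],"rot":[-0.0339,-0.0002,0.105],"grip":0.05},{"offset":[-0.0117,0.0067,-0.0006],"rot":[-0.0339,-0.0002,0.105],"grip":0.05},{"offset":[-0.0117,0.0067,-0.0006],"rot":[-0.0339,-0.0002,0.105],"grip":0.05},{"offset":[0,0,0],"rot":[0,0,0],"grip":0.05},{"offset":[0,0,0],"rot":[0,0,0],"grip":0.05},{"offset":[0,0,0],"rot":[0,0,0],"grip":0.05},{"offset":[0,0,0],"rot":[0,0,0],"grip":0.05}]'; python3 - <<'E'
from h import *
p,T=flange([520.2,1.9,112]);plan(p,T,5)
s=robot.read_state();R=Ro.from_rotvec(s['tool_rot']);print((R*Ro.from_quat(g['rel'])).as_matrix()[:,2].round(3),s['position']+R.apply(g['o']))
E
```

```text
time_s: 27.8
position: [580.2, 50.3, 156.8]
tool_rot: [-2.965, -0.661, -0.47]
wrist_force: [0.8, -0.4, -0.8]
opening: 63.6
grip_force: 45.0
time_s: 28.8
position: [521.7, 0.6, 138.8]
tool_rot: [3.052, -0.334, 0.482]
wrist_force: [0.0, 0.3, -1.5]
opening: 63.7
grip_force: 45.0
n=5 offset [-0.0024, -0.0001, 0.0073] rot [-0.0001, 0.0001, 0.0001]
[-0.003  0.004 -1.   ] [519.99154623   1.25575491 150.45961329]
```

Down to just above the necks (flange mouth at z ≈ 64), then a look along the row.

```bash
python3 -m crank '[{"offset":[-0.0024,-0.0001,0.0073],"rot":[0,0,0],"grip":0.05},{"offset":[-0.0024,-0.0001,0.0073],"rot":[0,0,0],"grip":0.05},{"offset":[-0.0024,-0.0001,0.0073],"rot":[0,0,0],"grip":0.05},{"offset":[-0.0024,-0.0001,0.0073],"rot":[0,0,0],"grip":0.05},{"offset":[-0.0024,-0.0001,0.0073],"rot":[0,0,0],"grip":0.05},{"offset":[0,0,0],"rot":[0,0,0],"grip":0.05},{"offset":[0,0,0],"rot":[0,0,0],"grip":0.05},{"offset":[0,0,0],"rot":[0,0,0],"grip":0.05},{"offset":[0,0,0],"rot":[0,0,0],"grip":0.05},{"offset":[0,0,0],"rot":[0,0,0],"grip":0.05}]'; python3 - <<'E'
from h import *
s=robot.read_state();R=Ro.from_rotvec(s['tool_rot']);print(s['position']+R.apply(g['o']),s['wrist_force'])
im=viewer.snapshot("scene")
u,v=proj("scene",[520,2,60]).astype(int);cv2.imwrite("pics/s7.png",cv2.resize(im[v-55:v+35,u-60:u+60],None,fx=6,fy=6,interpolation=cv2.INTER_CUBIC));print(u-60,v-55)
# expected pixels in crop of held flange's mouth ring extremes & end necks
def c(p):return ((proj("scene",p)-[u-60,v-55])*6).round()
th=np.radians(-12.5);ex=np.array([np.cos(th),np.sin(th),0]);ey=np.array([-ex[1],ex[0],0])
C=np.array([520.2,1.9,0])-[1.95,-.43,0]  # vision frame
for n,q in(('near neck top',C-53*ex+[0,0,52]),('far neck top',C+53*ex+[0,0,52]),('mouth',C+[0,0,64]),('plate top',C+[0,0,112])):print(n,c(q))
print('plate corners',[c(C+i*32*ex+j*32*ey+[0,0,112]) for i in(-1,1) for j in(-1,1)])
E
```

```text
time_s: 29.8
position: [521.5, 1.1, 100.7]
tool_rot: [3.052, -0.336, 0.483]
wrist_force: [-0.4, -0.1, -1.6]
opening: 63.2
grip_force: 45.0
[519.7414766    1.75628036 112.35435001] [-0.43590938 -0.10674568 -1.63902206]
310 101
near neck top [416. 420.]
far neck top [312. 288.]
mouth [366. 330.]
plate top [380. 238.]
plate corners [array([481., 266.]), array([344., 290.]), array([414., 188.]), array([281., 211.])]
```

View pics/s7.png

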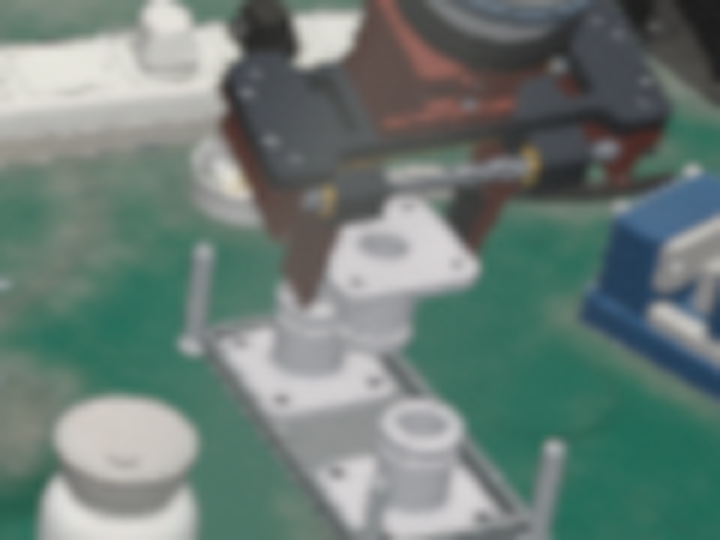

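The near neck is at (422,424) and the held plate's bore at (384,245). Both match the prediction to about 1 mm, so I'll descend.

```bash
python3 -m crank '[{"offset":[-0.0018,0,0.0056],"rot":[0,0,0],"grip":0.05},{"offset":[-0.0018,0,0.0056],"rot":[0,0,0],"grip":0.05},{"offset":[-0.0018,0,0.0056],"rot":[0,0,0],"grip":0.05},{"offset":[-0.0018,0,0.0056],"rot":[0,0,0],"grip":0.05},{"offset":[-0.0018,0,0.0056],"rot":[0,0,0],"grip":0.05},{"offset":[-0.0018,0,0.0056],"rot":[0,0,0],"grip":0.05},{"offset":[-0.0018,0,0.0056],"rot":[0,0,0],"grip":0.05},{"offset":[-0.0018,0,0.0056],"rot":[0,0,0],"grip":0.05},{"offset":[0,0,0],"rot":[0,0,0],"grip":0.05},{"offset":[0,0,0],"rot":[0,0,0],"grip":0.05}]'; python3 - <<'E'
from h import *
s=robot.read_state();R=Ro.from_rotvec(s['tool_rot']);print(s['position']+R.apply(g['o']),s['wrist_force'],(R*Ro.from_quat(g['rel'])).as_matrix()[:,2].round(3))
p,T=flange([520.2,1.9,52.5]);plan(p,T,8)
E
```

```text
time_s: 30.85
position: [521.4, 1.1, 53.1]
tool_rot: [3.052, -0.336, 0.482]
wrist_force: [-0.3, -0.6, -1.2]
opening: 63.6
grip_force: 45.0
[519.62944047   1.74006716  64.72832629] [-0.2848099  -0.55928764 -1.15086802] [-0.003  0.004 -1.   ]
n=8 offset [-0.0004, -0.0, 0.0015] rot [0.0, 0.0001, -0.0001]
```

```bash
python3 -m crank '[{"offset":[-0.0004,0,0.0015],"rot":[0,0,0],"grip":0.05},{"offset":[-0.0004,0,0.0015],"rot":[0,0,0],"grip":0.05},{"offset":[-0.0004,0,0.0015],"rot":[0,0,0],"grip":0.05},{"offset":[-0.0004,0,0.0015],"rot":[0,0,0],"grip":0.05},{"offset":[-0.0004,0,0.0015],"rot":[0,0,0],"grip":0.05},{"offset":[-0.0004,0,0.0015],"rot":[0,0,0],"grip":0.05},{"offset":[-0.0004,0,0.0015],"rot":[0,0,0],"grip":0.05},{"offset":[-0.0003,0,0.001],"rot":[0,0,0],"grip":0.05},{"offset":[0,0,0],"rot":[0,0,0],"grip":0.05},{"offset":[0,0,0],"rot":[0,0,0],"grip":0.05}]'; python3 - <<'E'
from h import *
s=robot.read_state();R=Ro.from_rotvec(s['tool_rot']);print(s['position']+R.apply(g['o']),s['wrist_force'],s['moment'])
E
```

```text
time_s: 31.85
position: [522.2, 0.9, 41.7]
tool_rot: [3.051, -0.336, 0.483]
wrist_force: [-0.6, 0.2, 1.0]
opening: 63.5
grip_force: 45.0
[520.47780225   1.56756647  53.38267915] [-0.57610812  0.23966589  1.00770032] [0.03718126 0.31142248 0.02098173]
```

```bash
python3 -m crank '[{"offset":[-0.0003,0,0.0008],"rot":[0,0,0],"grip":0.05},{"offset":[-0.0003,0,0.0008],"rot":[0,0,0],"grip":0.05},{"offset":[0,0,0],"rot":[0,0,0],"grip":0.05},{"offset":[0,0,0],"rot":[0,0,0],"grip":0.05},{"offset":[0,0,0],"rot":[0,0,0],"grip":0.064},{"offset":[0,0,0],"rot":[0,0,0],"grip":0.067},{"offset":[0,0,0],"rot":[0,0,0],"grip":0.072},{"offset":[0,0,0],"rot":[0,0,0],"grip":0.078},{"offset":[0,0,0],"rot":[0,0,0],"grip":0.078},{"offset":[0,0,0],"rot":[0,0,0],"grip":0.078}]'; python3 - <<'E'
from h import *
s=robot.read_state();print(s['wrist_force'])
E
```

```text
time_s: 32.85
position: [521.8, 1.0, 39.2]
tool_rot: [3.052, -0.335, 0.481]
wrist_force: [-0.3, -0.1, 0.3]
opening: 77.7
grip_force: 0.0
[-0.27041675 -0.11308238  0.27773577]
```

Released; back off along the tool axis and clear the view.

```bash
python3 -m crank '[{"offset":[-0.0,0,-0.01],"rot":[0,0,0],"grip":0.078},{"offset":[0,0,-0.02],"rot":[0,0,0],"grip":0.078},{"offset":[0,0,-0.03],"rot":[0,0,0],"grip":0.078},{"offset":[0,0,-0.04],"rot":[0,0,0],"grip":0.078},{"offset":[0,0.04,-0.04],"rot":[0,0,0],"grip":0.078},{"offset":[0,0.045,-0.02],"rot":[0,0,0],"grip":0.078},{"offset":[0,0.045,0],"rot":[0,0,0],"grip":0.078},{"offset":[0,0.045,0],"rot":[0,0,0],"grip":0.078},{"offset":[0,0.045,0],"rot":[0,0,0],"grip":0.078},{"offset":[0,0,0],"rot":[0,0,0],"grip":0.078}]'; python3 - <<'E'
from h import *
T=viewer.snapshot("top");S=viewer.snapshot("scene")
u,v=proj("scene",[520,2,40]).astype(int);a=cv2.resize(S[v-35:v+35,u-40:u+40],(400,350),interpolation=cv2.INTER_CUBIC)
u,v=proj("top",[520,2,40]).astype(int);b=cv2.resize(T[v-40:v+30,u-40:u+40],(400,350),interpolation=cv2.INTER_CUBIC)
cv2.imwrite("pics/fin.png",np.hstack([a,b]));print(u,v)
E
```

```text
time_s: 33.85
position: [426.3, -203.8, 187.9]
tool_rot: [3.047, -0.347, 0.481]
wrist_force: [0.0, -0.0, -0.8]
opening: 78.1
grip_force: 0.0
392 200
```

View pics/fin.png

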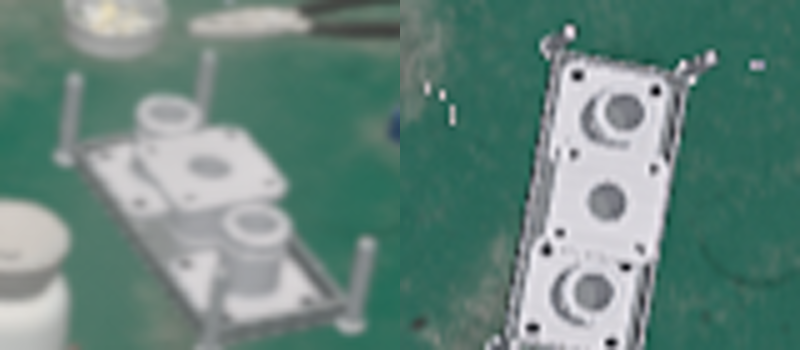

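The final view shows the three head to tail: neck tops in the top crop at (625,112) and (594,292), and the middle bore at (606,202). A quick numeric check comes before handing in.

```bash
python3 - <<'E'
from h import *
th=np.radians(-12.5);M=np.array([[np.cos(th),np.sin(th)],[-np.sin(th),np.cos(th)]])
for x,y in((225,112),(206,202),(194,292)):
    q=ray("top",392-40+x/5-.4,200-40+y/5-.4,52)[:2];print(q.round(1),(M@(q-[518.3,2.3])).round(1))
E
```

```text
[570.8  -8.9] [53.7  0.5]
[518.8   4.1] [0.1 1.9]
[467.1  12.9] [-52.3  -0.7]
```

```bash
python3 -c "
from plant import job_done
print(job_done())"
```

```text
the job is handed in; nothing more can be done
None
```

I packed all three flanges head to tail in the tray and handed the job in at about 34 s; the last picture put the two neck-up flanges about 106 mm apart, the turned-over one 0.1 mm from the tray's centre, and all three within 2 mm of its centre line, with the bottle and tin untouched as far as I know, though I didn't re-measure them.

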